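# Shoot the safety bolt of a coop gate

## Robot

A 7-joint arm with a two-finger parallel gripper is mounted at the origin on the work surface. World frame = base frame: x ahead of the robot, y to its left, z up, the work surface at z = 0. Lengths are in m, angles in rad, forces in N, time in s.
With the tool pointing down it reaches from about 0.425 to 0.875 m from the base axis. Payload 9.9 kg.
Tool frame: the origin (TCP) lies at the very end of the fingers, on their centre line; the grasp point (between the pads) lies 19 mm behind it; z points along the fingers, y is the direction in which the jaws open and shut (so a half turn about z gives the same grasp; the last joint's range is limited). The gripper opens to 85 mm and grips with 20 to 120 N. Pads are 22 mm wide; open, the fingers measure 114 mm over their backs; the gripper's body (76 mm by 85 mm) begins 54 mm behind the grasp point. The pads swing forward as they close: fully open they stand 13 mm farther back than shut.
Start: joints at [-1.424, 0.576, 0.025, 1.437, -0.015, 1.129, -0.057], TCP at [0.154, 0.657, 0.201] pointing down, gripper open.
Joint ranges: [-2.76, 2.76], [-0.34, 2.15], [-1.52, 1.57], [0.19, 2.46], [-1.09, 4.23], [0.17, 1.99], [-2.82, 2.82]. Speed limits (rad/s): [2.22, 2.22, 3.01, 3.01, 3.14, 3.14, 3.14].

## Interface

Orientations are given as a unit quaternion [w, x, y, z].
In Python, from bench import robot gives the robot as it stands.
- The arm moves only by the shell command python3 -m handwheel 'ROWS' [FORCE]. ROWS is JSON, a list of rows, each a list of 5 numbers: the shift along the tool's x, y, z in cm, then the turn about the tool's z in rad, then the opening, from -1 (shut) to 1 (fully open). In form: [[x, y, z, roll, claw], ...]. A call has 1 to 10 rows; each row shifts and turns the commanded pose from where the row before left it, along the tool's axes as they then stand; what a row does not reach is not made up. A row lasts 1/8 s, in which the tool goes at most 62.5 mm and 10.7 degrees, less where a joint would pass 70% of its speed; a pose out of reach is approached as far as the arm can. A call with a gripper value outside its range is refused whole. The fingers move at their own pace and stop on an object; FORCE is the grip in N (left out, the last holds). Time passes only in rows, so rows that do not move let the fingers close. It gives the time, the measured TCP pose, the force and the opening at its end, in the units of the state.
- robot.get_state(): the state, without advancing time (a new reading comes with each control period).
- robot.capture(name): name is "scene" or "top"; returns the picture (400x640x3 uint8, blue, green, red); there is no depth.
- robot.get_calibration(name): a dict with "fov_y" (degrees; the focal length in pixels is half the picture's height over the tangent of half this angle, whatever the lens; pixels are square), "cx", "cy" (the principal point, pixels), "R" (3x3) and "t" (3): a world point X has camera coordinates R X + t. Camera axes: x right, y down, z forward; pixel columns grow to the right and rows downward; lengths in m; the calibration is good to about 2 mm. A picture is of the moment at which its call begins. get_calibration takes no time and is no camera call.
- robot.hand_in(): hands the job in, once; it reports no verdict.
The state is a dict: "time_s": time; "joint_positions": joint angles; "joint_vel": joint speeds; "joint_torque": joint torques, N m; "position": TCP position; "orientation": TCP orientation; "wrist_force": force on the tool from outside, world axes, zero at the start; "moment": the same for the moment, N m; "width": finger opening in m.
Only numpy, scipy, OpenCV 4.12 (cv2) and the standard library are available. Lean on these libraries where they do the work, as an engineer would, in place of code of your own. Each camera call takes 0.05 s, during which the arm holds its last target. There are 200 camera calls.

## Task

A small timber gate for a chicken coop lies on the bench beside its post. Lock it: with one fingertip press the bolt's long spring safety bar all the way down, and keep it down while the other fingertip pushes the bolt by its upright paddle fully home through the keeper on the post; only then let the bar spring back up and move clear. Nothing is to be gripped or lifted, and the tools and supplies lying about stay where they are.

Things in the scene. Friction and masses are not known exactly. Their poses are not given: they have to be found in the camera images.
- gate: Fixed. Small coop gate leaf of timber lying flat (ledge 114 mm wide, top 38 mm above the bench) and, on its +y side across a 10 mm gap, its post (320 x 89 mm, 38 mm high). Origin on the bench under the middle of the bolt unit, z up. The steel bolt lies on the ledge along the frame's y and shoots in +y into the keeper on the post. The spring safety bar lies parallel to it, on its +x side.
- bolt (a joint): Slide of the bolt, m: 0 = drawn back (starts within 1 mm of it), grows towards the post (gate +y), stops at 0.048. Friction about 2.5 N, no spring. Ratchet teeth block it after 1.5 mm unless the safety bar is pressed 6 mm or more; a bar let up on the way blocks it again at 0.015 or 0.030. Home is beyond 0.0435, where the released bar locks it.
- catch (a joint): Travel of the spring safety bar, m: 0 = up, grows as it is pressed straight down, stops at 0.010. It takes 3.6 N to start and 8 N fully down, and springs back up by itself.
- rod (a point): Point on the axis of the bolt's round rod (12 mm thick, top 63 mm above the bench), above the gate's origin; does not move with the bolt. Two guide straps over the rod, centred 78 mm to its -y side and 58 mm to its +y side (each 14 mm along y, 26 mm wide), reach 67 mm above the bench.
- paddle (a point): Middle of the top edge of the bolt's upright steel paddle, moving with it. The paddle is a plate 28 mm wide (gate x), 8 mm thick (gate y), standing on the rod at gate x = 0, top 106 mm above the bench, 43 mm clear of the rod. It is pushed on its -y face, behind which 43 mm are free before the guide strap at the start.
- press_bar (a point): Middle of the top face of the spring safety bar, moving with it: flat steel, 120 mm long (gate y, along the bolt), 38 mm wide (gate x), 12 mm thick, top 78 mm above the bench when up, 68 mm when fully down; its middle is 47 mm from the rod's axis. A pressing fingertip can slide along it for the bolt's whole travel.
- keeper (a point): Middle of the steel keeper on the post (28 mm wide, 25 mm long, top 67 mm above the bench), which the bolt's tip passes through when home.
- tape: Tape measure, 58 x 66 x 36 mm, loose on the gate's boards on the -x side of the ledge. Origin: centre of its underside. Leave alone.
- pencil: Flat carpenter's pencil, 14 x 174 x 8 mm, loose on the gate's boards on the +x side of the ledge. Origin: underside, middle. Leave alone.
- offcut: Wood offcut, 60 x 52 x 30 mm, loose on the post. Origin: centre of its underside. Leave alone.
- carton: Carton of screws, 72 x 60 x 46 mm, loose on the post. Origin: centre of its underside. Leave alone.
- screwdriver: Screwdriver lying on the bench beside the gate's -y edge. Origin on its underside. Leave alone.
- glue: Glue bottle, 60 mm thick, 170 mm tall, standing on the bench to one side. Origin: centre of its underside. Leave alone.
- tin: Tin, 80 mm thick, 100 mm tall, standing on the bench to one side. Origin: centre of its underside. Leave alone.

How it is judged:
On the way, in this order (a step that is already met when the one before it is completed fails the run):
1. a finger presses the safety bar down past its release point (at least 7 mm) while the bolt is still drawn back (value of joint catch above 0.007 m and value of joint bolt below 0.006 m and contact force between the fingers and catch above 0.5 N), for 0.1 s.
2. a finger holds the bar down while a finger pushes the bolt along (value of joint catch above 0.0055 m and value of joint bolt between 0.012 and 0.036 m and contact force between the fingers and catch above 0.5 N and contact force between the fingers and bolt above 0.5 N), for 0.05 s.
3. the bolt is home (beyond 43.5 mm) with the bar still held down by a finger (value of joint bolt above 0.0435 m and value of joint catch above 0.0055 m and contact force between the fingers and catch above 0.5 N), for 0.1 s.
At the end, for the whole second after the job is handed in: The bolt stands home through the keeper (slide beyond 43 mm of 48) and at rest, and the safety bar has sprung back up (within 2 mm of its top), locking it (value of joint bolt above 0.043 m and value of joint catch below 0.002 m and velocity of joint bolt below 0.01 m/s); the robot touches nothing.
It fails at once if the safety bar is let up (pressed less than 4 mm) with the bolt part way (value of joint bolt between 0.006 and 0.04 m and value of joint catch below 0.004 m).
It fails at once if a tool or supply lying about is moved by more than 20 mm or lifted (distance of any of tape, pencil, offcut, carton, screwdriver, glue, tin from where it was at the start of the episode above 0.02 m).
It also fails if it takes over 38 s, if anything falls off the work surface, if the arm or the gripper's body presses on something with over 40 N, if the wrist force passes 120 N, or if a joint passes its speed limit or range.

## Working session

There is one attempt and no reset: what is moved stays moved. The work goes in short steps, Python scripts to look and compute and a shell command to move; the robot and the scene stay as the last step left them, time stands still between calls to the robot, and variables do not carry over. Pictures are saved under pics/ and viewed, about 8 in all and at most 12, crops included, and the job is handed in when it is done.

```bash
mkdir -p pics; ls; python3 - <<'E'
from bench import robot
import cv2
for n in("scene","top"):
    cv2.imwrite(f"pics/{n}0.png",robot.capture(n)); c=robot.get_calibration(n); print(n,c)
s=robot.get_state(); print({k:s[k] for k in("time_s","position","orientation","width","wrist_force")})
E
```

```text
pics
scene {'fov_y': 53.86923646577673, 'cx': 319.24664867710555, 'cy': 193.793530881471, 'R': array([[-0.47581967,  0.87953113, -0.00454229],
       [ 0.61059541,  0.32660155, -0.7214601 ],
       [-0.6330631 , -0.34605841, -0.69244111]]), 't': array([ 0.24734853, -0.23611337,  1.5636024 ])}
top {'fov_y': 45.33470108813674, 'cx': 325.1219584874984, 'cy': 202.11462594708038, 'R': array([[ 0.02182071, -0.99972101, -0.00904158],
       [-0.99862831, -0.02136453, -0.0478022 ],
       [ 0.0475957 ,  0.01007226, -0.9988159 ]]), 't': array([-0.01350083,  0.51578869,  1.84081298])}
{'time_s': 0.1, 'position': array([0.15427999, 0.65665354, 0.20042828]), 'orientation': array([-3.94069589e-05,  1.15086144e-01,  9.93355232e-01, -7.49144647e-04]), 'width': 0.08495254053097652, 'wrist_force': array([-0.04915154,  0.11374628, -0.24908014])}
```

View pics/top0.png

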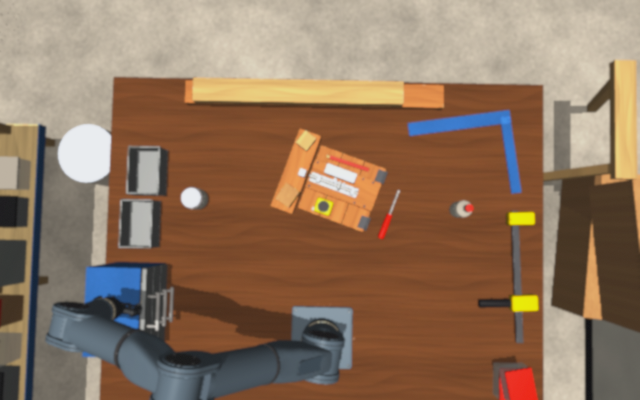

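View pics/scene0.png

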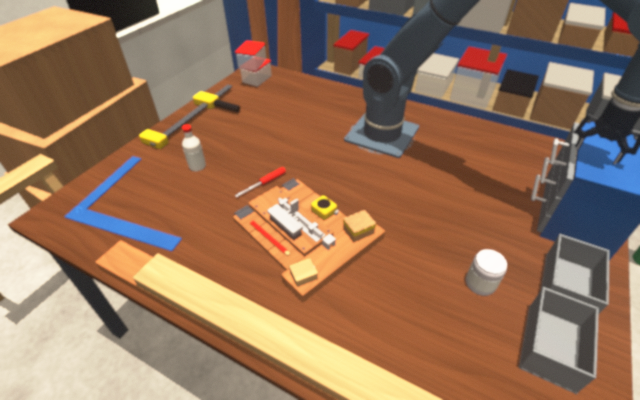

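The top view shows the gate around (335,187) and its post to the left of it around (297,170). The scene view shows the white press bar around (285,219) and the paddle around (295,206). I'll enlarge crops of both.

```bash
python3 - <<'E'
import cv2,numpy as np
a=cv2.imread("pics/top0.png")[120:245,260:410]; b=cv2.imread("pics/scene0.png")[160:300,220:390]
a=cv2.resize(a,(750,625)[:2],interpolation=cv2.INTER_CUBIC)[:600]; b=cv2.resize(b,None,fx=4,fy=4,interpolation=cv2.INTER_CUBIC)
cv2.imwrite("pics/topc.png",a);cv2.imwrite("pics/scenec.png",b)
E
```

```text
(no output)
```

View pics/topc.png

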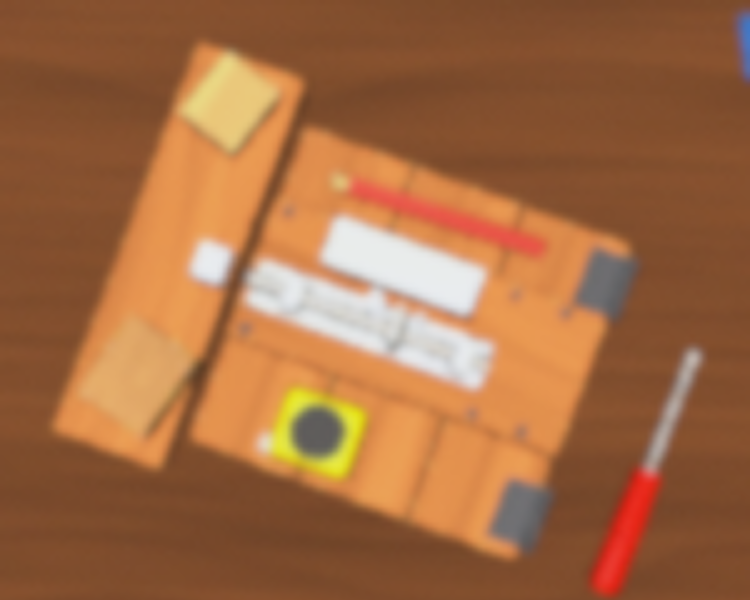

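View pics/scenec.png

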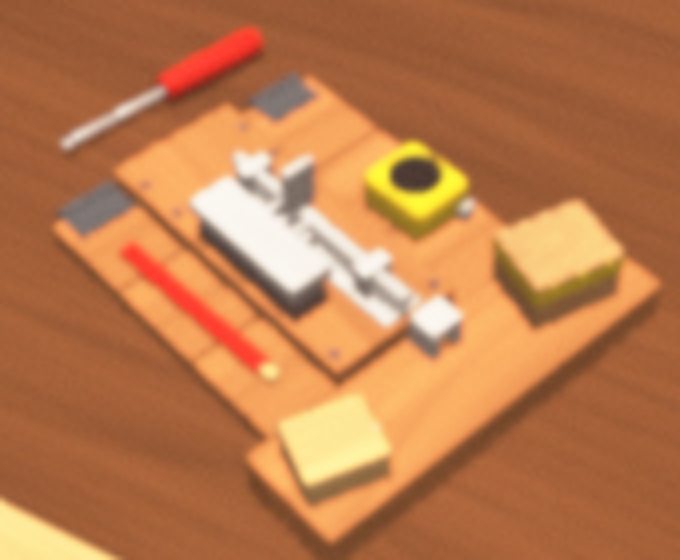

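The crops show these features:
- **Top crop:** the press bar is a white rectangle centred at (403,265), the keeper is at (211,262) and the paddle at about (395,325).
- **Scene crop:** the bar's top face is centred at about (260,233) and the paddle top at about (298,163).

Next I'll measure them.

```bash
cat > h.py <<'E'
import cv2,numpy as np
from bench import robot
def ray(n,u,v,z):
    c=robot.get_calibration(n);f=200/np.tan(np.radians(c["fov_y"])/2)
    d=c["R"].T@np.array([(u-c["cx"])/f,(v-c["cy"])/f,1]);o=-c["R"].T@c["t"]
    return o+d*(z-o[2])/d[2]
def proj(n,X):
    c=robot.get_calibration(n);f=200/np.tan(np.radians(c["fov_y"])/2)
    p=c["R"]@X+c["t"];return f*p[0]/p[2]+c["cx"],f*p[1]/p[2]+c["cy"]
E
python3 - <<'E'
from h import *
im=cv2.imread("pics/top0.png");h=cv2.cvtColor(im,cv2.COLOR_BGR2HSV)
m=((h[...,1]<60)&(h[...,2]>165)).astype(np.uint8)*255
m[:120]=0;m[245:]=0;m[:,:260]=0;m[:,410:]=0
for c in cv2.findContours(m,cv2.RETR_EXTERNAL,cv2.CHAIN_APPROX_NONE)[0]:
    if cv2.contourArea(c)>15:
        r=cv2.minAreaRect(c);print(r,cv2.contourArea(c))
        b=np.array([ray("top",*p,.078) for p in cv2.boxPoints(r)])[:,:2];print(b.round(3).tolist(),b.mean(0).round(4))
# manual
bar=ray("top",340.6,173,.078);barS=ray("scene",285,218.3,.078);kp=ray("top",302.2,172.4,.067)
pS=ray("scene",294.5,200.8,.106);pT=ray("top",339,185,.106)
print("bar",bar,barS,"keeper",kp,"paddle",pS,pT)
L=np.array([ray("top",260+x/5,120+y/5,.078)[:2] for x,y in((337,215),(487,267),(470,315),(320,262))]);print(L.round(3))
# post inner edge
e=np.array([ray("top",260+x/5,120+y/5,.038)[:2] for x,y in((303,80),(163,467),(199,42),(55,430))]);print(e.round(3),e.mean(0))
d=e[0]-e[1];print(np.linalg.norm(d),"gate yaw",np.degrees(np.arctan2(d[1],d[0])))
E
```

```text
((301.9000244140625, 172.3000030517578), (6.957010269165039, 7.589465618133545), 18.43494987487793) 42.0
[[0.613, 0.103], [0.64, 0.095], [0.632, 0.07], [0.605, 0.078]] [0.6227 0.0864]
((335.1548767089844, 177.7938995361328), (51.016231536865234, 23.409191131591797), 20.2248592376709) 753.0
[[0.594, 0.066], [0.678, 0.038], [0.615, -0.143], [0.532, -0.114]] [ 0.6048 -0.0384]
bar [ 0.6231124  -0.05854441  0.078     ] [ 0.62405748 -0.05535628  0.078     ] keeper [0.62357155 0.08589456 0.067     ] paddle [ 0.57334336 -0.05237481  0.106     ] [ 0.57560746 -0.05297104  0.106     ]
[[ 0.66  -0.008]
 [ 0.623 -0.121]
 [ 0.587 -0.109]
 [ 0.624  0.004]]
[[0.769 0.02 ]
 [0.469 0.12 ]
 [0.796 0.101]
 [0.495 0.204]] [0.63236384 0.11134667]
0.31587221481697 gate yaw -18.485964813577077
```

The measurements agree. Gate yaw is about -18.5°, the bar centre is at (0.6235,-0.057) and the paddle at (0.5745,-0.0527). The keeper lies on the rod axis to within 2 mm. The plan is to line the jaw up with gate x at about 35 mm opening, with one finger over the bar and the other behind the paddle.

```bash
python3 -m handwheel '[[-4.2,-4.4,0,0,-0.18],[-4.2,-4.4,0,0,-0.18],[-4.2,-4.4,0,0,-0.18],[-4.2,-4.4,0,0,-0.18],[-4.2,-4.4,0,0,-0.18],[-4.2,-4.4,0,0,-0.18],[-4.2,-4.4,0,0,-0.18],[-4.2,-4.4,0,0,-0.18],[-4.2,-4.4,0,0,-0.18],[-4.2,-4.4,0,0,-0.18]]'
python3 -m handwheel '[[0,0,0,0.18,-0.18],[0,0,0,0.18,-0.18],[0,0,0,0.18,-0.18],[0,0,0,0.18,-0.18],[0,0,0,0.18,-0.18],[0,0,0,0.18,-0.18],[0,0,0,0.18,-0.18],[0,0,0,0.18,-0.18],[0,0,0,0.18,-0.18],[0,0,0,0,-0.18]]'
cat >> h.py <<'E'
def need(T,yaw_gx=np.radians(-18.5)):
    from scipy.spatial.transform import Rotation as Ro
    s=robot.get_state();q=s["orientation"];R=Ro.from_quat([*q[1:],q[0]]).as_matrix()
    a=yaw_gx-np.arctan2(R[1,1],R[0,1])
    print("t",s["time_s"],"tool shift cm",(R.T@(np.array(T)-s["position"])*100).round(2),"roll",round(-a,3),"w",s["width"],"F",s["wrist_force"].round(2),"pos",s["position"].round(4))
    print("tool x",R[:,0].round(3),"z",R[:,2].round(3))
E
python3 -c "
from h import *
need([.590,-.086,.12])"
```

```text
time_s: 1.35
position: [0.4632, 0.1309, 0.2012]
orientation: [-0.0, 0.115, 0.993, 0.0]
wrist_force: [1.5, 1.2, 0.1]
width: 0.0351
time_s: 2.6
position: [0.4624, 0.1328, 0.201]
orientation: [0.0, 0.798, 0.602, -0.0]
wrist_force: [0.4, 0.1, 0.2]
width: 0.0349
t 2.6 tool shift cm [-17.52  18.29   8.1 ] roll 0.044 w 0.034870724063832424 F [0.44 0.06 0.25] pos [0.4624 0.1328 0.201 ]
tool x [ 0.275  0.961 -0.001] z [-0. -0. -1.]
```

```bash
python3 -m handwheel '[[0,0,0,0.044,-0.18],[-3.4,3.7,0.8,0,-0.18],[-3.4,3.7,0.8,0,-0.18],[-3.4,3.7,0.8,0,-0.18],[-3.4,3.7,0.8,0,-0.18],[-3.4,3.7,0.8,0,-0.18],[0,0,0,0,-0.18],[0,0,0,0,-0.18]]'
python3 - <<'E'
from h import *
need([.590,-.086,.12])
b=robot.capture("scene");cv2.imwrite("pics/s1.png",b);cv2.imwrite("pics/s1c.png",cv2.resize(b[130:280,220:390],None,fx=4,fy=4,interpolation=cv2.INTER_CUBIC))
E
```

```text
time_s: 3.6
position: [0.5835, -0.087, 0.1608]
orientation: [-0.001, 0.811, 0.585, -0.0]
wrist_force: [-0.4, 0.7, 0.4]
width: 0.0352
t 3.6 tool shift cm [0.3  0.59 4.08] roll 0.001 w 0.03524363797890917 F [-0.39  0.73  0.42] pos [ 0.5835 -0.087   0.1608]
tool x [0.316 0.949 0.   ] z [-0.001  0.001 -1.   ]
```

View pics/s1c.png

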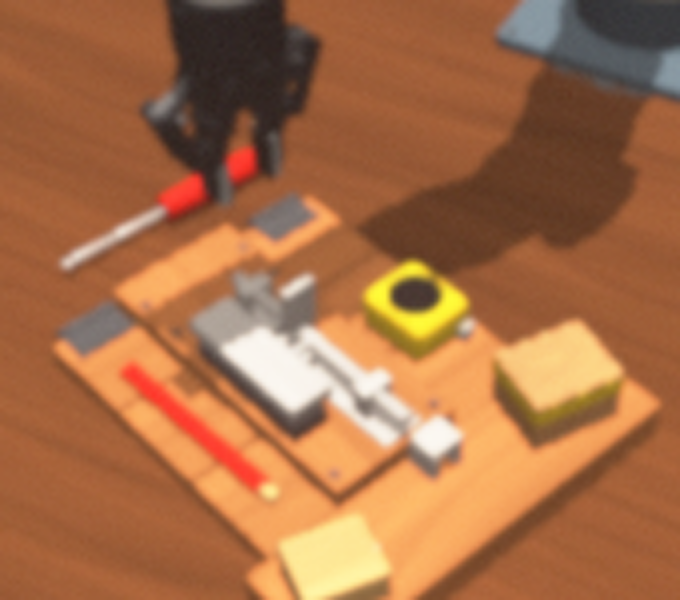

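The fingertips show at about (221,197) and (272,172) in the crop, pointing behind the paddle. I'll check them against the projection and shift to the target.

```bash
python3 -c "
from h import *
gx=np.array([.948,-.317,0])
p=robot.get_state()['position']
for s in(.025,-.025):
  for dz in (0,.006): print(s,dz,proj('scene',p+s*gx+[0,0,dz]))
"
python3 -m handwheel '[[0.3,0.6,2.0,0,-0.18],[0,0,2.0,0,-0.18],[0,0,2.0,0,-0.18],[0,0,0,0,-0.18]]'
python3 - <<'E'
from h import *
need([.590,-.086,.12])
b=robot.capture("scene");cv2.imwrite("pics/s2.png",b);t=robot.capture("top")
f=lambda i:cv2.resize(i,(390,480),interpolation=cv2.INTER_CUBIC)
cv2.imwrite("pics/s2c.png",np.hstack([f(b[165:245,255:320]),f(t[145:225,310:375])]))
E
```

```text
0.025 0 (np.float64(274.4783448049689), np.float64(189.40504572646506))
0.025 0.006 (np.float64(274.29887904784783), np.float64(187.8339611742693))
-0.025 0 (np.float64(288.2253071046333), np.float64(181.184100668766))
-0.025 0.006 (np.float64(288.1007313808381), np.float64(179.61691663912168))
time_s: 4.15
position: [0.5893, -0.0848, 0.0992]
orientation: [-0.001, 0.811, 0.585, -0.001]
wrist_force: [0.1, 0.0, 0.6]
width: 0.0347
t 4.15 tool shift cm [-0.09  0.09 -2.08] roll 0.001 w 0.034741139163303014 F [0.14 0.03 0.57] pos [ 0.5893 -0.0848  0.0992]
tool x [ 0.316  0.949 -0.   ] z [-0.003  0.001 -1.   ]
```

View pics/s2c.png

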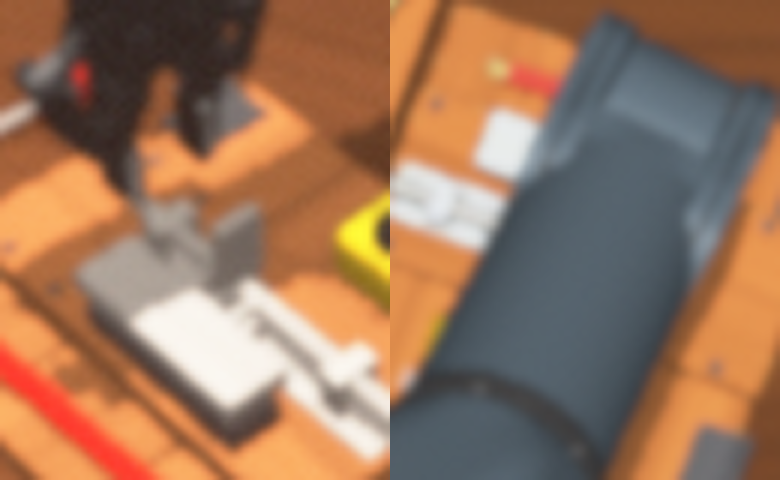

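Left panel: the fingertips are at about (130,190) and (203,155), above the bar's rear part and behind the paddle. They look somewhat higher or further back than projected, which fits the pad swing-back. I'll settle it by touch, going down in small steps and watching the force.

```bash
python3 -m handwheel '[[0.4,0.1,1.0,0,-0.18],[0,0,0.5,0,-0.18],[0,0,0,0,-0.18]]'
for i in 1 2 3 ; do python3 -m handwheel '[[0,0,0.3,0,-0.18],[0,0,0,0,-0.18]]' | grep -E "pos|wrist"; done
```

```text
time_s: 4.62
position: [0.5925, -0.0828, 0.0858]
orientation: [-0.0, 0.812, 0.584, -0.0]
wrist_force: [0.3, -0.2, -0.6]
width: 0.0347
position: [0.5926, -0.083, 0.0831]
wrist_force: [-0.3, 0.1, 0.4]
position: [0.5926, -0.0829, 0.08]
wrist_force: [-1.0, -0.1, 0.1]
position: [0.5926, -0.0829, 0.077]
wrist_force: [-0.1, -0.7, -0.2]
```

```bash
for i in 1 2 3 4 ; do python3 -m handwheel '[[0,0,0.25,0,-0.18],[0,0,0,0,-0.18]]' | grep -E "pos|wrist"; done
```

```text
position: [0.5926, -0.0829, 0.0745]
wrist_force: [0.3, -0.1, 0.8]
position: [0.5926, -0.0829, 0.072]
wrist_force: [-0.0, 0.4, 0.1]
position: [0.5926, -0.0829, 0.0695]
wrist_force: [-0.8, 0.4, 0.4]
position: [0.5926, -0.0829, 0.067]
wrist_force: [0.9, 0.4, -0.7]
```

```bash
python3 - <<'E'
from h import *
b=robot.capture("scene");cv2.imwrite("pics/s3.png",b)
cv2.imwrite("pics/s3c.png",cv2.resize(b[165:245,255:335],(600,600),interpolation=cv2.INTER_CUBIC))
p=robot.get_state()['position'];gx=np.array([.948,-.317,0])
for s in(.025,-.025): print((np.array(proj('scene',p+s*gx))-[255,165])*7.5)
E
```

```text
[160.34503812 374.36451887]
[258.09166943 311.76710468]
```

View pics/s3c.png

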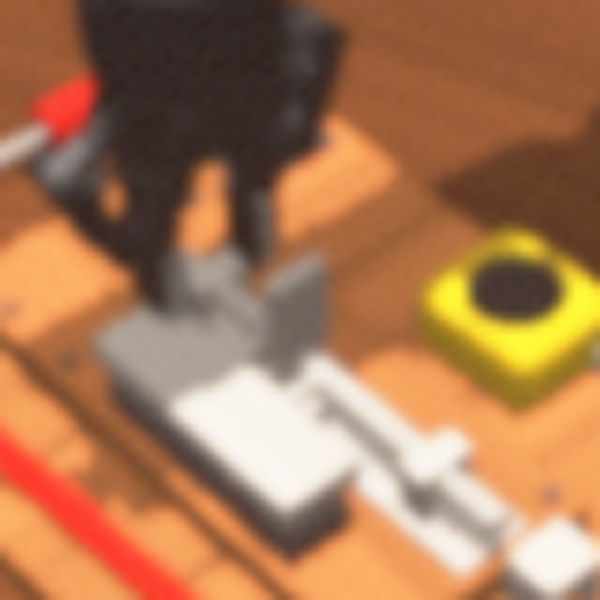

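In the crop, the fingertips are at about (160,310) and (258,255), and both are still roughly 25 mm above the bar. The true tips are therefore higher than the TCP at this opening, which agrees with feeling no contact. I'll keep going down by feel.

```bash
for i in 1 2 3 4 ; do python3 -m handwheel '[[0,0,0.25,0,-0.18],[0,0,0,0,-0.18]]' | grep -E "pos|wrist"; done
```

```text
position: [0.5926, -0.0829, 0.0645]
wrist_force: [-0.1, -0.3, -0.6]
position: [0.5926, -0.0829, 0.062]
wrist_force: [-0.1, 0.1, -0.0]
position: [0.5926, -0.0829, 0.0595]
wrist_force: [0.5, -0.1, -1.6]
position: [0.5926, -0.0829, 0.057]
wrist_force: [0.2, -0.4, 0.2]
```

```bash
for i in 1 2 ; do python3 -m handwheel '[[0,0,0.25,0,-0.18],[0,0,0,0,-0.18]]' | grep -E "pos|wrist"; done;  python3 - <<'E'
from h import *
b=robot.capture("scene");cv2.imwrite("pics/s4.png",b)
cv2.imwrite("pics/s4c.png",cv2.resize(b[165:245,255:335],(600,600),interpolation=cv2.INTER_CUBIC))
E
```

```text
position: [0.5926, -0.0829, 0.0545]
wrist_force: [0.2, -0.8, -0.1]
position: [0.5926, -0.0829, 0.052]
wrist_force: [-1.1, -0.7, 0.5]
```

View pics/s4c.png

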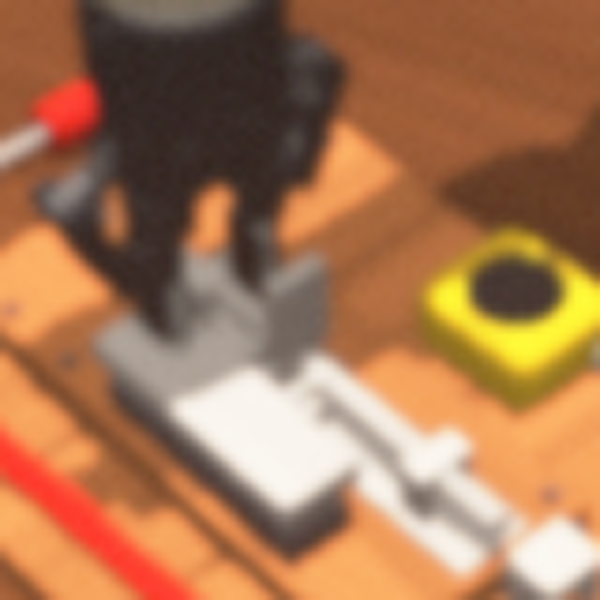

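The left fingertip, at (165,335), now stands over the bar's rear part. The right one, at (258,285), is behind the paddle above the rod. Contact should come about 10 mm lower.

```bash
for i in 1 2 3 4 5 ; do python3 -m handwheel '[[0,0,0.2,0,-0.18],[0,0,0,0,-0.18]]' | grep -E "pos|wrist"; done
```

```text
position: [0.5926, -0.0829, 0.05]
wrist_force: [-0.4, -0.4, -0.7]
position: [0.5926, -0.0829, 0.0481]
wrist_force: [-0.2, -0.2, -0.4]
position: [0.5929, -0.083, 0.0463]
wrist_force: [-0.5, 0.8, 3.4]
position: [0.5929, -0.083, 0.0443]
wrist_force: [0.0, 0.4, 4.8]
position: [0.5929, -0.0831, 0.0422]
wrist_force: [0.3, -0.4, 5.3]
```

Contact came at TCP z≈0.047, and the force slope matches the bar's spring. I'll press to about 8.5–9 mm.

```bash
for i in 1 2 ; do python3 -m handwheel '[[0,0,0.2,0,-0.18],[0,0,0,0,-0.18],[0,0,0,0,-0.18]]' | grep -E "pos|wrist|width"; done
python3 - <<'E'
from h import *
b=robot.capture("scene");cv2.imwrite("pics/s5.png",b)
cv2.imwrite("pics/s5c.png",cv2.resize(b[165:245,255:335],(600,600),interpolation=cv2.INTER_CUBIC))
need([0.5929,-.0831,.038]); robot.get_state()['moment'].round(2)
E
```

```text
position: [0.5929, -0.0831, 0.0404]
wrist_force: [-1.0, -0.0, 5.7]
width: 0.0348
position: [0.593, -0.0831, 0.0385]
wrist_force: [-0.5, -0.0, 6.4]
width: 0.0349
t 10.025 tool shift cm [-0.   -0.    0.05] roll -0.001 w 0.03493545512823892 F [-1.3   0.65  7.09] pos [ 0.5929 -0.0831  0.0385]
tool x [0.318 0.948 0.   ] z [ 0.001 -0.    -1.   ]
```

View pics/s5c.png

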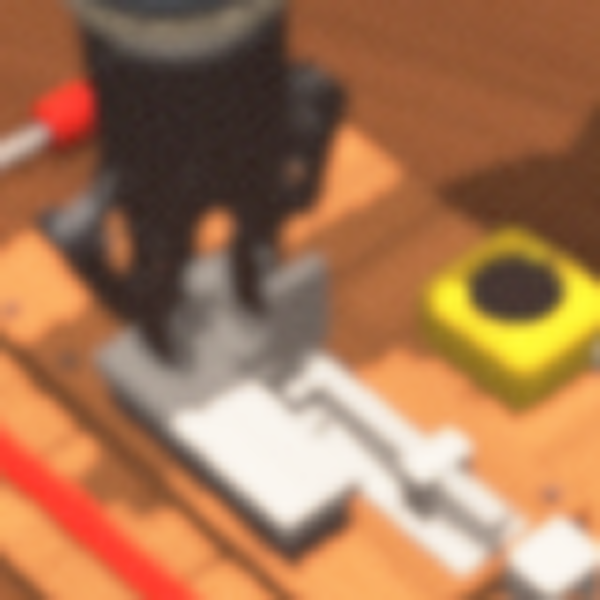

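The bar is visibly depressed: its front end has dropped to about (295,530), and the right finger stands behind the paddle at (250,300). I'll press slightly more, hold, then push forward.

```bash
python3 -m handwheel '[[0,0,0.08,0,-0.18],[0,0,0,0,-0.18],[0.3,0,0,0,-0.18],[0.3,0,0,0,-0.18],[0.3,0,0,0,-0.18],[0,0,0,0,-0.18]]'| grep -E "pos|wrist|width"
python3 -m handwheel '[[0.3,0,0,0,-0.18],[0.3,0,0,0,-0.18],[0.3,0,0,0,-0.18],[0,0,0,0,-0.18]]'| grep -E "pos|wrist|width"
```

```text
position: [0.5958, -0.0759, 0.0378]
wrist_force: [-1.2, -3.4, 6.9]
width: 0.0355
position: [0.5984, -0.0682, 0.0378]
wrist_force: [-1.9, -5.8, 7.3]
width: 0.0345
```

```bash
python3 -m handwheel '[[0.3,0,0,0,-0.18],[0.3,0,0,0,-0.18],[0.3,0,0,0,-0.18],[0.3,0,0,0,-0.18],[0.3,0,0,0,-0.18],[0,0,0,0,-0.18]]'| grep -E "pos|wrist|width"
python3 -m handwheel '[[0.3,0,0,0,-0.18],[0.3,0,0,0,-0.18],[0.3,0,0,0,-0.18],[0.3,0,0,0,-0.18],[0,0,0,0,-0.18]]'| grep -E "pos|wrist|width"
python3 -m handwheel '[[0.3,0,0,0,-0.18],[0.3,0,0,0,-0.18],[0,0,0,0,-0.18]]'| grep -E "pos|wrist|width"
```

```text
position: [0.6034, -0.0541, 0.0379]
wrist_force: [-1.5, -6.1, 6.9]
width: 0.0351
position: [0.6073, -0.0427, 0.0379]
wrist_force: [-1.1, -6.1, 6.7]
width: 0.035
position: [0.6092, -0.0371, 0.0379]
wrist_force: [-1.5, -6.5, 6.4]
width: 0.0347
```

```bash
for i in 1 2 3; do python3 -m handwheel '[[0.2,0,0,0,-0.18],[0,0,0,0,-0.18]]'| grep -E "pos|wrist"; done
```

```text
position: [0.6098, -0.0354, 0.0379]
wrist_force: [-1.3, -6.2, 6.9]
position: [0.6104, -0.0336, 0.0379]
wrist_force: [-0.7, -7.1, 6.8]
position: [0.6111, -0.0317, 0.0379]
wrist_force: [-1.3, -7.2, 7.1]
```

```bash
for i in 1 2 3 4; do python3 -m handwheel '[[0.2,0,0,0,-0.18],[0,0,0,0,-0.18]]'| grep -E "pos|wrist"; done
```

```text
position: [0.6114, -0.0307, 0.0379]
wrist_force: [-2.6, -9.5, 8.1]
position: [0.6114, -0.0307, 0.0379]
wrist_force: [-3.7, -14.2, 8.0]
position: [0.6114, -0.0307, 0.0379]
wrist_force: [-5.1, -18.7, 8.9]
position: [0.6114, -0.0307, 0.038]
wrist_force: [-7.9, -24.3, 10.0]
```

There's a hard stop after 55.4 mm of tool travel, which fits the predicted ~7.5 mm gap plus 48 mm of slide. I'll unload the push with the bar still held, then lift clear.

```bash
python3 -m handwheel '[[-0.3,0,0,0,-0.18],[-0.4,0,0,0,-0.18],[-0.3,0,0,0,-0.18],[0,0,0,0,-0.18]]'| grep -E "pos|wrist"
python3 -m handwheel '[[0,0,-0.5,0,-0.18],[0,0,-1,0,-0.18],[0,0,-2,0,-0.18],[0,0,-4,0,-0.18],[0,0,-5,0,-0.18],[-4,0,-3,0,-0.18],[-5,0,0,0,-0.18],[-5,0,0,0,-0.18],[-5,0,0,0,-0.18],[0,0,0,0,-0.18]]'
python3 - <<'E'
from h import *
b=robot.capture("scene");cv2.imwrite("pics/s6.png",b)
cv2.imwrite("pics/s6c.png",cv2.resize(b[160:310,220:390],None,fx=4,fy=4,interpolation=cv2.INTER_CUBIC))
E
```

```text
position: [0.6113, -0.0308, 0.038]
wrist_force: [0.7, 0.6, 7.8]
time_s: 16.52
position: [0.547, -0.2156, 0.1928]
orientation: [0.0, 0.814, 0.581, -0.001]
wrist_force: [0.9, 1.0, -0.6]
width: 0.0355
```

View pics/s6c.png

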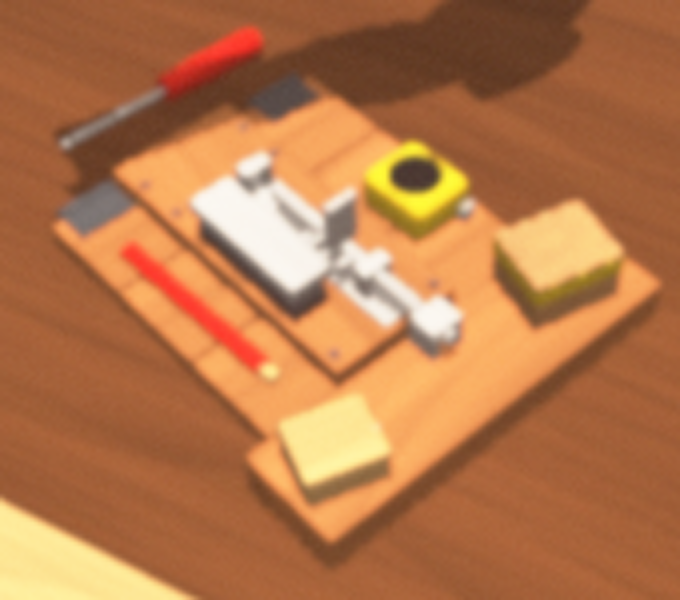

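The paddle top has moved from (298,163) to (340,197), which is about 48–50 mm. The bar is back at its original raised outline, the rod reaches through the keeper, and the loose items look unmoved.

```bash
python3 -c "
from bench import robot
print(robot.hand_in(), robot.get_state()['time_s'])"
```

```text
the job is handed in; nothing more can be done
the job is handed in; nothing more can be done
```

The gate is locked as far as my checks can show, and the job is handed in. The arm was clear at about 16.5 s of the 38 s allowed; `hand_in` gave no verdict, as expected.

**What I did:** I lined the fingers up with gate x at about 35 mm opening. One fingertip pressed the safety bar down about 9 mm, while the other pushed the bolt by its paddle to a hard stop. I then eased off the push with the bar still held at about 8 N, and lifted straight up and away.

**Last checks:**
- **Bolt home:** the stop came after 55.4 mm of tool travel, matching the roughly 7.5 mm gap plus the 48 mm slide. In the last picture the paddle has moved about 48–50 mm and the rod is in the keeper.
- **Bar and clearance:** the bar is back at its raised outline, the wrist force is about zero, and the loose items look unmoved.

**What disagreed:** the fingertips touched the bar about 30 mm higher than the reported TCP, more than the 13 mm pad swing explains. I therefore found contact by force and pictures instead of by TCP height. The force against travel matched the bar's spring, but I never read the bar or bolt joint values directly.

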